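# Hold the food-waste bin open with its lift lever

## Task

I am about to scrape the board: hold the white food-waste bin with the steel lid open for me. Push the turn catch on its front round to the left until it is clear of the lid, then slowly press the long end of the lift lever on its right side down until the lid is fully open, and finish while still holding the lever down there. Only push and press with the fingertips: do not grip or pick anything up, do not touch the lid, do not force anything, and leave the things standing around where they are.

Things in the scene. Friction and masses are not known exactly. Their poses are not given: they have to be found in the camera images.
- waste_bin: Rectangular white food-waste bin with a steel lid, 180 deep x 200 wide x 150 mm tall to the rim, fixed in place. Origin: centre of its underside; x points to its back (lid hinge line at x = 86, z = 152 mm), y to its left, z up. Front wall at x = -90 mm. The turn catch is on its front, the lift lever on its right (-y) side, long end sticking out past the front wall.
- lid_angle (a joint): Opening angle of the lid about its rear hinge: 0 shut, grows as the front edge rises; about 0.85 when the lever is fully down, stop at 1.0. It is lifted only by the lever's short end, falls shut when the lever is let go, and cannot rise while the catch lies over it.
- lid: The heavy steel lid, 182 x 206 x 12 mm, about 1 kg. Origin on the hinge line; the panel runs from there 182 mm towards the front (-x); its top is 12 mm above the origin when shut.
- lever_angle (a joint): Angle of the lift lever, a flat steel bar on a pivot on the bin's right wall (bin frame x = 17, y = -116, z = 140 mm). 0: resting, long end up; grows as the long end is pressed down; stop at 0.42, where the lid is fully open. Its short end pushes up a pin on the lid's side; the lid's weight brings it back when released.
- lift_lever: The lift lever: flat steel bar 236 x 6 x 18 mm with a black ribbed rubber pad on top of its long end, 52 (along the lever) x 44 x 10 mm. Tilted 0.28 rad at rest (front high), 0.14 rad the other way when fully down. Origin on the pivot axis; the pad is 172 mm in front of it.
- pad_top (a point): Centre of the pad's top face, where to press; 206 mm above the worktop at rest, 53 mm in front of the bin's front wall. At full stroke it is 71 mm lower and 13 mm farther forward (arc about the pivot). Pressing takes about 6 to 14 N. Free space below and in front of it.
- catch_angle (a joint): Angle of the turn catch, a level 69 x 10 x 5 mm steel bar, 166 mm up, on an upright pin in front of the lid (bin frame x = -111, y = 30 mm). 0: at right angles to the front, rear end over the lid's edge (locked; starts at 0 to 0.35). Grows as its front end is pushed left (bin's +y), clockwise from above. Clear of the lid from 1.15 on, stop at 1.65 (along the front). Stays where left; needs 1 N.
- catch_tab (a point): Middle of the upright finger tab on the front end of the turn catch, 41.5 mm from its pin, 179 mm above the worktop. The tab is 18 mm wide, 7 mm thick (along the bar) and reaches from 168 to 190 mm above the worktop; free space all round and 50 mm below it.
- salt_shaker: Salt shaker, 44 x 44 x 90 mm, stands near the bin; origin at the centre of its underside. Leave alone.
- spice_jar: Spice jar with a green lid, 46 x 46 x 106 mm, stands near the bin; origin at the centre of its underside. Leave alone.
- honey_jar: Jar with a red lid, 65 x 65 x 100 mm, stands near the bin; origin at the centre of its underside. Leave alone.
- mug: White spotted mug, 82 x 114 x 91 mm, left front of the worktop; origin at the centre of its underside. Leave alone.
- coffee_tin: Round canister with a green lid, 104 x 104 x 144 mm, at the left; origin at the centre of its underside. Leave alone.

How it is judged:
By the outcome, as a careful person would: the job done as asked, in the order asked, and still so for the second after the job is handed in, while the arm keeps its last pose, push and grip.
It also fails if it takes over 38 s, if anything falls off the work surface, if the arm or the gripper's body presses on something with over 40 N, if the wrist force passes 120 N, or if a joint passes its speed limit or range.

## Robot

A 6-joint arm with a two-finger parallel gripper is mounted at the origin on a cart in front of the work surface, level with it; the furniture and walls round the work are solid. World frame = base frame: x ahead of the robot, y to its left, z up, the work surface at z = 0. Lengths are in m, angles in rad, forces in N, time in s.
With the tool pointing down it reaches from about 0.3 to 0.825 m from the base axis. Payload 5.4 kg.
Tool frame: the origin (TCP) lies where the fingers leave the gripper's body, on its centre line; the fingertips stand 88 mm ahead of it and the grasp point (between the pads) lies 69 mm ahead of it; z points along the fingers, y is the line along which they close (so a half turn about z gives the same grasp; the last joint's range is limited). The gripper opens to 92 mm and grips with 3 to 60 N. Pads are 20 mm wide; open, the fingers measure 128 mm over their backs; the gripper's body (75 mm by 189 mm) begins 69 mm behind the grasp point.
Start: joints at [-1.514, 0.158, 1.597, -0, 1.386, -0.21], TCP at [0.152, -0.555, 0.303] pointing down, gripper open.
Joint ranges: [-2.91, 2.91], [-0.94, 2.29], [0.18, 2.7], [-1.29, 4.43], [0.17, 2.64], [-3, 3]. Speed limits (rad/s): [2.57, 2.57, 3.14, 3.14, 3.14, 3.14].

## Interface

Orientations are given as a unit quaternion [w, x, y, z].
In Python, from workcell import ctrl, cams, recognise, spot_point gives the robot as it stands. Calls block until the motion is done:
- ctrl.move_ptp(position, orientation): joint-space move of the TCP to a pose.
- ctrl.movel(position, rotation=None, v=0.15, max_force=None): straight line of the TCP; rotation=None keeps the orientation; v is the mean speed in m/s. With max_force (N) it stops when the force on the tool has changed by that much, and returns True; else False.
- ctrl.goto_joints(angles): joint-space move.
- ctrl.set_gripper(opening): finger opening in m; the grip force is fixed at half the most; returns when the fingers have stopped.
- ctrl.pause(seconds).
- ctrl.solve_ik(position, orientation): joint angles nearest the present ones, or None.
- ctrl.get_obs(): the state.
- cams.capture(name): name is "scene" or "top" or "wrist"; returns (picture, depth): 420x560x3 uint8, red, green, blue; 420x560 float32, m along the optical axis (not along the pixel's ray), 0 where there is no reading.
- cams.get_calibration(name): a dict with "K" (3x3 intrinsics, pixels), "camera_from_world" (4x4, takes a point from world to camera coordinates). Camera axes: x right, y up, looking along -z (the intrinsics and any distortion apply to the point x, -y, -z); pixel columns grow to the right and rows downward; lengths in m; the calibration is good to about 2 mm. A picture is of the moment at which its call begins: read the wrist's pose just before it. get_calibration takes no time and is no camera call; for the wrist camera it gives the pose at the moment of the call.
A pose or a line that the arm cannot do raises ctrl.MotionError and nothing moves.
- ctrl.hand_in(): hands the job in; it is judged then, once.
Trained networks look in the newest picture that a camera, given by its name, has taken for a name from the list of things; names that differ only in an ending like _2 or _b are one class to them, and where a whole thing is asked for, a point or a joint stands for the part that bears it (a point fixed in the world has none). Each returns a list of dicts, best first, with "confidence" (0 to 1); they miss things now and then, are a little off and sometimes report something else, mostly with a low value. They report only what shows in the picture. A call takes as long as a camera call.
- recognise(camera, query): "centre" ([column, row] in pixels, amid what is visible of it).
- spot_point(camera, query): "centre" ([column, row] in pixels: a listed point, or the origin of a listed thing).
The state is a dict: "t": time; "joints": joint angles; "dq": joint speeds; "joint_efforts": joint torques, N m; "eef_pos": TCP position; "ee_rot": TCP orientation; "contact_force": force on the tool from outside, world axes, zero at the start; "moment": the same for the moment, N m; "grip_width": finger opening in m; "gripper_force": force on a finger pad.
Only numpy, scipy, OpenCV 4.12 (cv2) and the standard library are available. Lean on these libraries where they do the work, as an engineer would, in place of code of your own. Each camera call takes 0.05 s, during which the arm holds its last target. There are 200 camera calls.

## Working session

There is one attempt and no reset: what is moved stays moved. The work goes in short steps, each a Python script; the robot and the scene stay as the last script left them, time stands still between calls to the robot, and variables do not carry over. Pictures are saved under pics/ and viewed, at most 10 in all, crops included, and the job is handed in when it is done.

```bash
mkdir -p pics; cat > h.py <<'E'
import numpy as np, cv2
from workcell import ctrl, cams, recognise, spot_point
def cap(n,f=None):
    C=cams.get_calibration(n); p,d=cams.capture(n)
    if f: cv2.imwrite('pics/'+f,p[:,:,::-1])
    return C,p,d
def unproj(C,uv,z):
    K=C['K']; u,v=uv
    c=np.array([(u-K[0,2])/K[0,0]*z,-(v-K[1,2])/K[1,1]*z,-z,1])
    return (np.linalg.inv(C['camera_from_world'])@c)[:3]
def dep(d,uv,r=2):
    u,v=map(int,np.round(uv)); w=d[max(v-r,0):v+r+1,max(u-r,0):u+r+1]; w=w[w>0]
    return np.median(w) if len(w) else 0
def ray_h(C,uv,h):
    a=unproj(C,uv,.1);b=unproj(C,uv,1.); return a+(b-a)*(h-a[2])/(b[2]-a[2])
E
python3 - <<'E'
from h import *
np.set_printoptions(precision=4,suppress=True)
for n in ['scene','top']:
    C,p,d=cap(n,n+'0.png'); print(n,list(C.keys()),C.get('dist'))
    for q,h in [('pad_top',.206),('catch_tab',.179),('waste_bin',0),('lift_lever',.14),('lid',.152),('salt_shaker',0),('spice_jar',0),('honey_jar',0),('mug',0),('coffee_tin',0)]:
        for r in spot_point(n,q)[:2]:
            print(q,round(r['confidence'],2),np.round(r['centre']),'depth',unproj(C,r['centre'],dep(d,r['centre'])),'h',ray_h(C,r['centre'],h))
print(ctrl.get_obs())
E
```

```text
scene ['K', 'camera_from_world'] None
pad_top 0.67 [225. 211.] depth [0.4448 0.0136 0.2027] h [0.4466 0.0097 0.206 ]
catch_tab 0.47 [254. 192.] depth [0.4126 0.3366 0.0318] h [0.4788 0.1411 0.179 ]
waste_bin 0.74 [296. 264.] depth [ 0.6433 -0.0574  0.141 ] h [0.6178 0.0778 0.    ]
lift_lever 0.56 [278. 257.] depth [ 0.5972 -0.0414  0.1365] h [ 0.5981 -0.0448  0.14  ]
lift_lever 0.32 [327. 234.] depth [0.6989 0.0472 0.1571] h [0.6971 0.0668 0.14  ]
lid 0.85 [330. 232.] depth [0.7047 0.0578 0.1551] h [0.7044 0.0614 0.152 ]
spice_jar 0.71 [256. 224.] depth [0.5182 0.0308 0.1622] h [0.4569 0.2134 0.    ]
spice_jar 0.68 [254. 192.] depth [0.4127 0.3372 0.0326] h [0.3981 0.3806 0.    ]
honey_jar 0.72 [284. 318.] depth [ 0.6376 -0.1425  0.0437] h [ 0.6304 -0.1107  0.    ]
honey_jar 0.45 [245. 196.] depth [0.3878 0.3179 0.0234] h [0.3766 0.3481 0.    ]
mug 0.57 [246. 194.] depth [0.3917 0.3202 0.0334] h [0.3758 0.3639 0.    ]
coffee_tin 0.58 [293. 190.] depth [0.5377 0.385  0.0338] h [0.5279 0.4321 0.    ]
top ['K', 'camera_from_world'] None
pad_top 0.85 [360. 227.] depth [0.443  0.0062 0.20
[... 624 characters left out ...]
depth [0.6286 0.246  0.0472] h [0.648  0.2438 0.    ]
mug 0.58 [228. 334.] depth [0.3849 0.352  0.0088] h [0.3865 0.3524 0.    ]
coffee_tin 0.8 [175. 296.] depth [0.4793 0.4214 0.1372] h [0.5208 0.4378 0.    ]
{'t': 1.1, 'joints': array([-1.5141,  0.1584,  1.597 ,  0.    ,  1.3862, -0.2101]), 'dq': array([-0.0018,  0.0001, -0.0029, -0.0012, -0.0002,  0.0002]), 'joint_efforts': array([ -0.001 , -38.5576, -32.237 ,   0.07  ,   0.0306,  -0.    ]), 'eef_pos': array([ 0.1516, -0.5547,  0.3027]), 'ee_rot': array([0.    , 0.9911, 0.133 , 0.    ]), 'contact_force': array([ 0.9568, -0.2039, -0.5054]), 'moment': array([-0.048 ,  0.0078,  0.0254]), 'gripper_force': 0.0, 'grip_width': 0.091886329896184}
```

View pics/scene0.png

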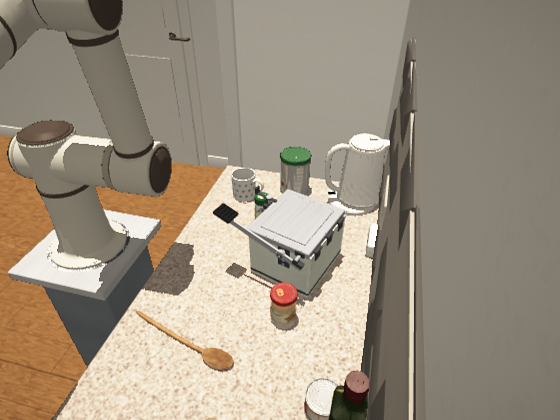

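View pics/top0.png

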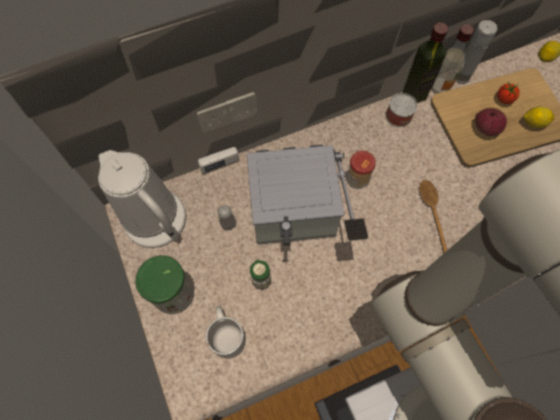

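The pictures show the bin lid at about (295,190) in top view, the catch near (286,235), and the pad at (357,229). The spice jar at (260,272) stands close to the left of the catch. Next I'll fit the bin pose from the lid depth.

```bash
python3 - <<'E'
from h import *
np.set_printoptions(precision=4,suppress=True)
C,p,d=cap('top')
K=C['K'];v,u=np.mgrid[:420,:560]
c=np.stack([(u-K[0,2])/K[0,0]*d,-(v-K[1,2])/K[1,1]*d,-d,np.ones_like(d)],-1)
W=(c@np.linalg.inv(C['camera_from_world']).T)[...,:3]
m=((W[...,2]>.155)&(W[...,2]<.175)&(d>0)).astype(np.uint8); m=cv2.morphologyEx(m,cv2.MORPH_OPEN,np.ones((9,9)))
n,l,s,_=cv2.connectedComponentsWithStats(m); 
ux,vx=294,190; k=l[vx,ux]; P=W[l==k][:,:2].astype(np.float32)
print(len(P),cv2.minAreaRect(P),cv2.boxPoints(cv2.minAreaRect(P)),W[l==k][:,2].mean())
# tall stuff in front of lid
for rng in [(.164,.195)]:
    M=(W[...,2]>rng[0])&(W[...,2]<rng[1])&(l!=k)&(abs(u-286)<20)&(abs(v-240)<25)
    for a in W[M][::4]: print(a)
cr=p[200:310,220:390]; cv2.imwrite('pics/c1.png',cv2.resize(cr,None,fx=4.5,fy=4.5,interpolation=2)[:,:,::-1])
E
```

```text
6357 ((0.6105054020881653, 0.08270557224750519), (0.2090781182050705, 0.19226375222206116), 72.14424896240234) [[ 0.487   0.0127]
 [ 0.67   -0.0463]
 [ 0.7341  0.1527]
 [ 0.5511  0.2117]] 0.16605158437787024
[0.5263 0.146  0.177 ]
[0.5225 0.1381 0.1777]
[0.5219 0.1431 0.1785]
[0.5234 0.1473 0.173 ]
[0.5211 0.1387 0.1695]
[0.5226 0.1476 0.1693]
[0.5165 0.1407 0.1767]
[0.5192 0.1491 0.1728]
[0.5137 0.1419 0.1783]
[0.5149 0.1485 0.1762]
[0.5127 0.14   0.1726]
[0.511  0.1455 0.1763]
[0.5102 0.1458 0.1724]
[0.5078 0.1469 0.1732]
[0.5071 0.1472 0.1691]
[0.5033 0.1489 0.174 ]
[0.5013 0.1497 0.1735]
[0.5008 0.1499 0.1687]
[0.4969 0.1517 0.1743]
[0.4955 0.1523 0.1719]
[0.4928 0.1535 0.1739]
[0.4915 0.154  0.1712]
[0.484  0.1573 0.1879]
[0.4857 0.1659 0.187 ]
[0.4812 0.1586 0.1904]
[0.4833 0.167  0.1879]
[0.4783 0.1598 0.193 ]
[0.4769 0.1511 0.1865]
[0.4786 0.162  0.1882]
[0.4759 0.1539 0.1859]
[0.4797 0.1639 0.1807]
[0.4756 0.1563 0.1832]
[0.479  0.1642 0.1763]
[0.4762 0.156  0.1745]
```

View pics/c1.png

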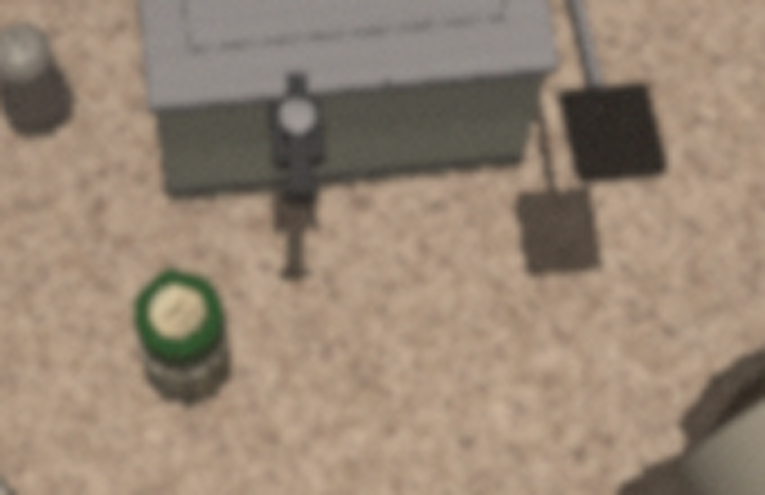

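The crop shows the catch running roughly straight out from the front, knob at about (297,115) and tab at about (300,185). It is still locked, at about 0.16 rad. The bin yaw is about -0.31. Next I'll push the tab along its arc with closed fingers.

```bash
cat >> h.py <<'E'
YAW=-.312; BC=np.array([.617,.078]); PIN=np.array([.518,.1405])
bx=np.array([np.cos(YAW),np.sin(YAW)]); by=np.array([-bx[1],bx[0]])
def down(y): return np.array([0,np.cos(y/2),np.sin(y/2),0])
E
cat > push.py <<'E'
from h import *
np.set_printoptions(precision=3,suppress=True)
def tcp(a,off,z,r=.045):
    xy=PIN+r*(-np.cos(a)*bx+np.sin(a)*by)-off*(np.sin(a)*bx+np.cos(a)*by)
    return np.r_[xy,z+.088], down(YAW+np.pi/2-a)
ctrl.set_gripper(0.0)
p,q=tcp(-.15,.024,.26); 
ctrl.move_ptp(p,q); print(ctrl.get_obs()['t'])
p,q=tcp(-.15,.024,.175); ctrl.movel(p,q,v=.12)
f0=ctrl.get_obs()['contact_force']; print(f0)
for a in np.arange(0.05,1.46,.2):
    p,q=tcp(a,.019,.175); hit=ctrl.movel(p,q,v=.06,max_force=9)
    o=ctrl.get_obs(); print(round(a,2),hit,o['t'],o['contact_force']-f0)
    if hit: break
C,_,d=cap('top','top1.png'); r=spot_point('top','catch_tab')
for x in r[:2]: print(x,ray_h(C,x['centre'],.179))
cap('wrist','w1.png')
E
python3 push.py
```

```text
5.15
[-0.232 -0.054  1.06 ]
0.05 False 6.4 [-0.301 -0.295 -0.746]
0.25 False 6.75 [ 0.033  0.475 -1.471]
0.45 False 7.1 [-0.999 -0.015 -0.546]
0.65 False 7.45 [ 0.963  0.273 -1.205]
0.85 False 7.8 [ 1.085 -0.352 -0.887]
1.05 False 8.15 [-0.716  0.835 -0.457]
1.25 False 8.5 [-0.257 -0.641 -0.793]
1.45 False 8.85 [-0.353  0.775 -1.609]
```

```bash
python3 - <<'E'
from h import *
np.set_printoptions(precision=3,suppress=True)
p=ctrl.get_obs()['eef_pos'].copy(); p[:2]-=.03*bx; ctrl.movel(p,v=.12)
# above the pad, tool y along bin y, tilted .14
from scipy.spatial.transform import Rotation as R
p[2]+=.1; ctrl.movel(p,v=.2)
t=.14; xb=np.r_[bx,0]; yb=np.r_[by,0]
z=np.sin(t)*xb-np.r_[0,0,np.cos(t)]
best=None
for s in (1,-1):
    y=s*yb; M=np.c_[np.cross(y,z),y,z]; Q=R.from_matrix(M).as_quat()[[3,0,1,2]]
    pos=np.r_[BC-.148*bx-.116*by,.235]-.088*z
    j=ctrl.solve_ik(pos,Q); print(s,j,pos)
C,pic,d=cap('top','top2.png')
for n in ['catch_tab','pad_top']:
    for x in spot_point('top',n)[:2]: print(n,x,ray_h(C,x['centre'],.179 if n[0]=='c' else .206))
cv2.imwrite('pics/c2.png',cv2.resize(pic[150:320,200:390],None,fx=3.5,fy=3.5)[:,:,::-1])
C,pic,d=cap('scene','s2.png')
for x in spot_point('scene','pad_top')[:2]: print(x,ray_h(C,x['centre'],.206))
print(ctrl.get_obs()['t'])
E
```

```text
1 [-0.238 -0.343  2.03  -0.011  1.315 -1.495] [0.429 0.017 0.322]
-1 [-0.238 -0.343  2.03  -0.011  1.315  1.647] [0.429 0.017 0.322]
catch_tab {'centre': [171.3, 297.2], 'confidence': 0.68} [0.468 0.424 0.179]
pad_top {'centre': [226.6, 334.7], 'confidence': 0.52} [0.347 0.345 0.206]
{'centre': [227.0, 212.5], 'confidence': 0.96} [0.453 0.007 0.206]
10.3
```

View pics/c2.png

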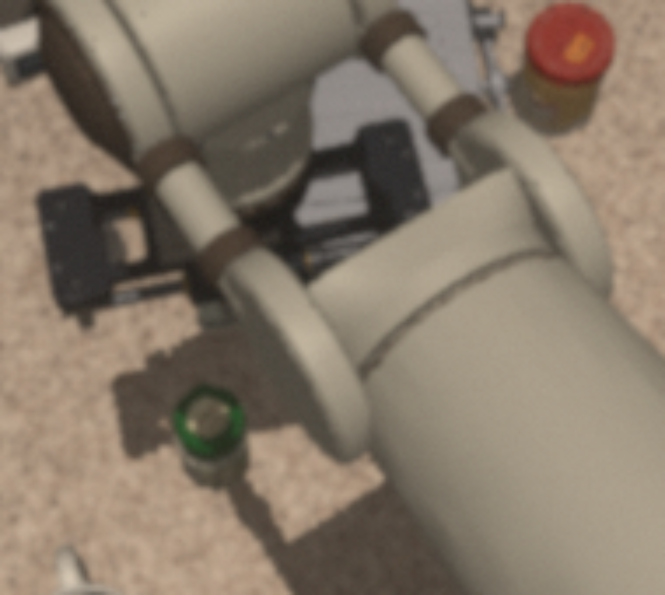

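View pics/w1.png

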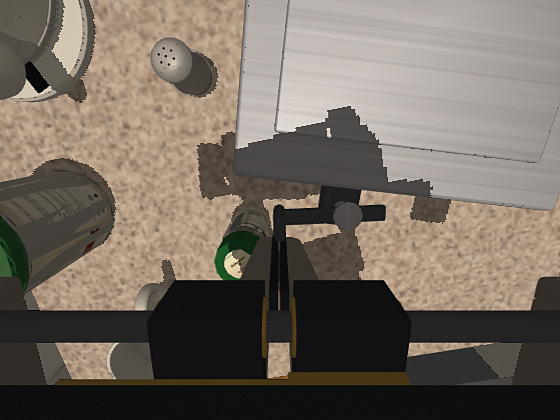

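The wrist view shows the catch bar lying along the front at (275–385, 213), fully clear of the lid edge at about row 190, and everything around untouched. Now I'll press the pad with the camera side of the gripper facing away from the lid.

```bash
cat > press.py <<'E'
from h import *
from scipy.spatial.transform import Rotation as R
np.set_printoptions(precision=3,suppress=True)
t=.14; xb=np.r_[bx,0]; yb=np.r_[by,0]; z=np.sin(t)*xb-np.r_[0,0,np.cos(t)]
Q=R.from_matrix(np.c_[np.cross(yb,z),yb,z]).as_quat()[[3,0,1,2]]
X0,Z0=-.165,.066+.005*.287
def tcp(b,dz=0):
    x=X0*np.cos(b)-Z0*np.sin(b); h=Z0*np.cos(b)+X0*np.sin(b)
    return np.r_[BC+(.017+x)*bx-.116*by,.140+h+dz]-.088*z
if __name__=='__main__':
    ctrl.move_ptp(tcp(0,.05),Q); ctrl.movel(tcp(0,.02),v=.1)
    f0=ctrl.get_obs()['contact_force']; print(f0,ctrl.get_obs()['t'])
    print(ctrl.movel(tcp(0,-.004),v=.03,max_force=4), ctrl.get_obs()['eef_pos']+.088*z)
    for b in np.arange(.05,.401,.05):
        hit=ctrl.movel(tcp(b),v=.03,max_force=15); o=ctrl.get_obs()
        print(round(b,2),hit,round(o['t'],2),o['contact_force']-f0,(o['eef_pos']+.088*z)[2])
        if hit: break
    cap('scene','s3.png')
    cv2.imwrite('pics/c3.png',cv2.resize(cv2.imread('pics/s3.png')[120:340,150:420],None,fx=2.7,fy=2.7))
E
python3 press.py
```

```text
[ 0.273 -0.383  0.076] 13.6167
True [0.44  0.013 0.207]
0.05 False 14.69 [-3.563  0.999 10.954] 0.2008399407756497
0.1 False 15.14 [-2.151  0.791 10.265] 0.19226373711827832
0.15 False 15.59 [-3.658  0.782  8.492] 0.18341950045906646
0.2 False 16.04 [-2.759 -0.339  8.406] 0.1746952447346647
0.25 False 16.49 [-3.423  0.517  9.44 ] 0.16606593291544047
0.3 False 16.94 [-4.177  1.033  9.973] 0.15736531314554925
0.35 False 17.39 [-3.557  0.433 10.89 ] 0.1484660715207181
0.4 False 17.84 [-4.47  -0.577 13.026] 0.13959974408294787
```

View pics/c3.png

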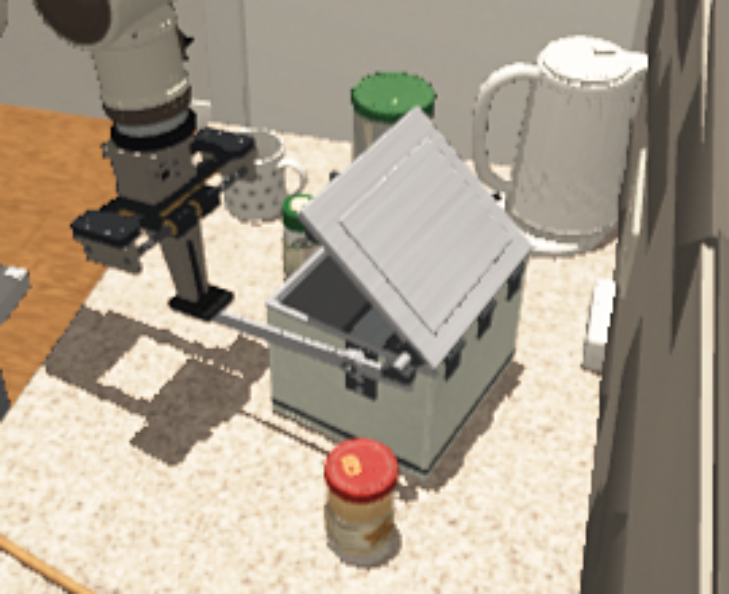

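The lid at (420,230) is open wide, with the fingertips on the pad at (200,300) and the lever just past level. Now I'll go gently to the stop.

```bash
python3 - <<'E'
from press import *
for b in (.415,.43,.445,.46):
    hit=ctrl.movel(tcp(b),v=.015,max_force=7); ctrl.pause(.1); o=ctrl.get_obs()
    print(b,hit,round(o['t'],2),o['contact_force'],(o['eef_pos']+.088*z)[2])
    if hit or o['contact_force'][2]>20: break
ctrl.pause(.4); print(ctrl.get_obs()['contact_force'],ctrl.get_obs()['t'])
cap('scene','s4.png')
cv2.imwrite('pics/c4.png',cv2.resize(cv2.imread('pics/s4.png')[120:340,150:420],None,fx=2.7,fy=2.7))
E
```

```text
0.415 False 18.32 [-6.568  0.416 15.112] 0.13738561995270615
0.43 False 18.74 [-8.101  0.524 16.021] 0.13476639024966114
0.445 True 19.05 [-8.932  1.059 14.291] 0.13482971695392074
[-8.229  0.868 15.35 ] 19.45
```

View pics/c4.png

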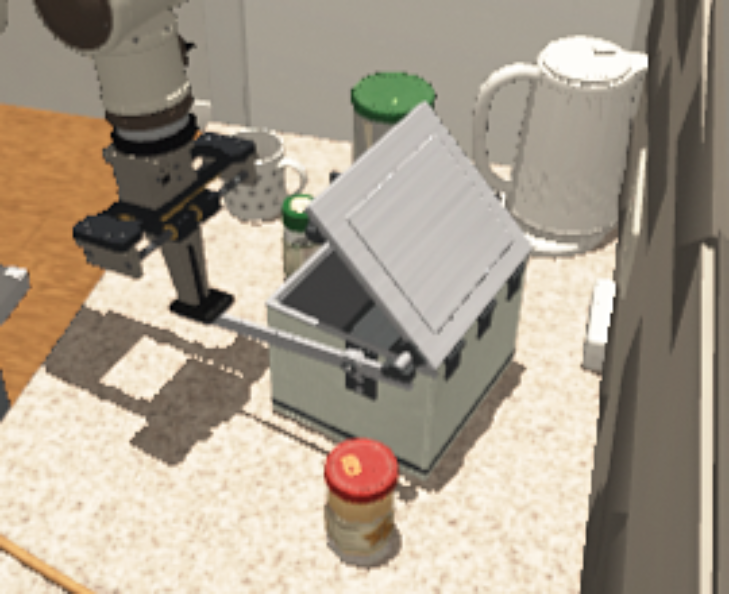

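```bash
python3 - <<'E'
from press import *
p=ctrl.get_obs()['eef_pos'].copy(); p[2]-=.001
print(ctrl.movel(p,v=.01,max_force=20)); ctrl.pause(.4); o=ctrl.get_obs(); print(o['contact_force'],(o['eef_pos']+.088*z)[2],o['t'])
print(ctrl.hand_in())
E
```

```text
False
[-8.158  1.218 14.195] 0.13529554070300526 20.15
the job is handed in; nothing more can be done
None
```

The turn catch is pushed clear of the lid and the lid is open. The fingertips are still holding the lever down at or within about a millimetre of its stop, and I handed the job in at about 20 s. My last 1 mm nudge did not press it any lower (tip height 135.3 mm against 134.8 mm before, with about 14 N on it).

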